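Scrub the beakers and stand them in the tray

TASK

Wash up the beakers: lift the bottle brush up and off its hook and scrub the coloured beakers that are there, blue first, then yellow, then red, so that strong residue is not carried over; in each one push the brush head right down to the bottom, draw it up at least to half the beaker's height and push it right down to the bottom again. The white beaker, if there, is clean: keep the brush out of it. Finish with the brush hanging back on its hook and every beaker, white too, standing upright on the floor of the steel tray, and leave the other things where they are.

Things in the scene. Friction and masses are not known exactly. Their poses are not given: they have to be found in the camera images.
- brush_grip (a point): bottle brush (one loose piece, 213 mm long, round about its own z axis, about 100 g, which points up when it hangs): this point is the middle of the orange round grip, 24 mm thick and 75 mm long, 176 mm above the tip and 38 mm above the top of the collar; grip it here from above. The grip's upper end is 37 mm above this point
- brush_collar (a point): centre of the underside of the brush's orange collar (40 mm wide, 8 mm thick), just below the grip; 130 mm above the tip. Below it a 10 mm steel stem, then the head
- brush_tip (a point): lowest end of the brush: the bristle head, blue and white, a firm cylinder 35 mm wide, runs from here 76 mm up
- hook: fixed white stand with a two-pronged steel hook. Origin on the bench below the hanging place. The prongs, 20 mm apart, run from a post (face 33 mm behind, at +x of this frame) towards this frame's -x; their ends, 30 mm in front of the origin, turn up to 12 mm above the prongs. Base 150 x 120 x 12 mm, from 40 mm in front to 110 mm behind; the post ends 18 mm above the prongs, nothing is higher
- hook_seat (a point): hanging place: midway between the prongs, level with their upper side, 160 mm above the bench. The brush hangs upright with the stem between the prongs and the collar's underside centred here (play about 5 mm). To free it raise it about 20 mm, then draw it forward (the hook's -x) 50 mm or more; hang it back the same way
- tray: fixed shallow steel tray, 160 mm (its x) by 330 mm (its y), 28 mm high, walls and floor 4 mm; origin at the centre of its underside
- blue_mid (a point): centre (half-way up) of the blue thick-walled plastic beaker, loose, upright: 58 mm outside diameter, 95 mm high, walls 3 mm, floor 5 mm, open at the top, about 150 g; z axis up. May be absent
- yellow_mid (a point): centre (half-way up) of the yellow thick-walled plastic beaker, loose, upright: 58 mm outside diameter, 95 mm high, walls 3 mm, floor 5 mm, open at the top, about 150 g; z axis up. May be absent
- red_mid (a point): centre (half-way up) of the red thick-walled plastic beaker, loose, upright: 58 mm outside diameter, 95 mm high, walls 3 mm, floor 5 mm, open at the top, about 150 g; z axis up. May be absent
- white_mid (a point): centre (half-way up) of the white thick-walled plastic beaker, loose, upright: 58 mm outside diameter, 95 mm high, walls 3 mm, floor 5 mm, open at the top, about 150 g; z axis up. May be absent
- vial: bystander, to be left alone: small amber vial with a black cap, 28 mm wide, 55 mm high; origin at the centre of its underside
- dishes: bystander, to be left alone: stack of three round clear dishes, 62 mm wide, 45 mm high; origin at the centre of its underside
- tubes: bystander, to be left alone: blue rack of capped test tubes, 90 x 160 mm, 97 mm high; origin at the centre of its underside
- washbottle: bystander, to be left alone: white bottle with a red cap, 64 mm wide, 160 mm high; origin at the centre of its underside
- tipbox: bystander, to be left alone: blue pipette-tip box with clear lid, 85 x 120 mm, 75 mm high; origin at the centre of its underside
- flask: bystander, to be left alone: clear flat culture flask with an orange cap, lying, 99 x 50 mm, 26 mm high; origin at the centre of its underside
- slidebox: bystander, to be left alone: green slide box, 85 x 100 mm, 35 mm high; origin at the centre of its underside
Not all that is in view belongs to the job. Several things look just like the part that bears red_mid: the one meant starts farthest to the robot's right. Leave any green look-alike of the part that bears brush_grip alone.

How it is judged:
By the outcome, as a careful person would: the job done as asked, in the order asked, and still so for the second after the job is handed in, with the robot touching nothing.
Of blue, yellow, red, white only 3 to 4 are there at a start; the rules pass over those that are not, and their reading is None.
At some moment in a run one of blue, yellow, red, white may be knocked a few centimetres aside while the robot is not near it.
It also fails if it takes over 210 s, if anything falls off the work surface, if the arm or the gripper's body presses on something with over 40 N, if the wrist force passes 120 N, or if a joint passes its speed limit or range.

ROBOT

A 6-joint arm with a two-finger parallel gripper is mounted at the origin on the work surface. World frame = base frame: x ahead of the robot, y to its left, z up, the work surface at z = 0. Lengths are in mm, angles in rad, forces in N, time in s.
With the tool pointing down it reaches from about 300 to 875 mm from the base axis. Payload 6.4 kg.
Tool frame: the origin (TCP) lies at the very end of the fingers, on their centre line; the grasp point (between the pads) lies 19 mm behind it; z points along the fingers, y is the line along which they close (so a half turn about z gives the same grasp; the last joint's range is limited). The gripper opens to 88 mm and grips with 3 to 60 N. Pads are 18 mm wide; open, the fingers measure 123 mm over their backs; the gripper's body (75 mm by 187 mm) begins 45 mm behind the grasp point.
Start: joints at [1.041, 0.181, 1.607, -0, 1.354, -0.206], TCP at [182.937, 545.138, 238.714] pointing down, gripper open.
Joint ranges: [-2.99, 2.99], [-0.89, 2.07], [0.3, 2.58], [-1.14, 4.28], [0, 2.63], [-3.12, 3.12]. Speed limits (rad/s): [2.57, 2.57, 3.01, 3.14, 3.14, 3.14].

INTERFACE

Orientations are given as a unit quaternion [w, x, y, z].
In Python, from plant import monitor, vision, order gives the robot as it stands.
- The arm moves only by the tool move_arm, never from a script. Its argument "targets" is a list of rows, each an object with "rotation": the turn, a rotation vector about the tool's x, y, z in degrees, a list of three; "delta_pos": the shift along the tool's x, y, z in m, a list of three; "fingers": the finger opening in m, from 0 to 0.0881. In form: [{"rotation": [ax, ay, az], "delta_pos": [x, y, z], "fingers": fingers}, ...]. A call has 1 to 20 rows; each row is the pose to reach, as a shift and turn from the pose commanded when the call began, along the tool's axes at that moment; what a row does not reach only later rows make up. A row lasts 1/10 s, in which the tool goes at most 50 mm and 8.59 degrees, less where a joint would pass 70% of its speed; a pose out of reach is approached as far as the arm can. A call with a gripper value outside its range is refused whole. The fingers move at their own pace and stop on an object; "force" is the grip in N (left out, the last holds). Time passes only in rows, so rows that repeat a pose let the fingers close. It gives the time, the measured TCP pose, the force, the opening and the grip force at its end, in the units of the state.
- monitor.read_state(): the state, without advancing time (a new reading comes with each control period).
- vision.capture(name): name is "scene" or "top"; returns (picture, depth): 480x640x3 uint8, red, green, blue; 480x640 float32, mm along the optical axis (not along the pixel's ray), 0 where there is no reading.
- vision.calibration(name): a dict with "vfov" (degrees; the focal length in pixels is half the picture's height over the tangent of half this angle, whatever the lens; pixels are square), "cx", "cy" (the principal point, pixels), "rvec" (rotation vector, rad) and "tvec" (3), from world to camera coordinates, as OpenCV has them. Camera axes: x right, y down, z forward; pixel columns grow to the right and rows downward; lengths in mm; the calibration is good to about 2 mm. A picture is of the moment at which its call begins. calibration takes no time and is no camera call.
- order.job_done(): hands the job in; it is judged then, once.
The state is a dict: "t": time; "joint_pos": joint angles; "joint_vel": joint speeds; "joint_efforts": joint torques, N m; "ee_pos": TCP position; "tool_rot": TCP orientation; "wrist_force": force on the tool from outside, world axes, zero at the start; "wrist_torque": the same for the moment, N m; "grip_width": finger opening in mm; "finger_force": force on a finger pad.
Only numpy, scipy, OpenCV 4.12 (cv2) and the standard library are available. Lean on these libraries where they do the work, as an engineer would, in place of code of your own. Each camera call takes 0.05 s, during which the arm holds its last target. There are 200 camera calls.

## Working session

There is one attempt and no reset: what is moved stays moved. The work goes in short steps, Python scripts to look and compute and a tool call to move; the robot and the scene stay as the last step left them, time stands still between calls to the robot, and variables do not carry over. Pictures are saved under pics/ and viewed, at most 14 in all, crops included, and the job is handed in when it is done.

Besides the shell and the picture viewer there is one more tool, called after "Call:" by a JSON object that holds its "name" and its "arguments". move_arm: Moves the arm, as the interface text tells. Its arguments: {"type":"object","properties":{"targets":{"type":"array","items":{"type":"object","properties":{"rotation":{"type":"array","items":{"type":"number"}},"delta_pos":{"type":"array","items":{"type":"number"}},"fingers":{"type":"number"}}}},"force":{"type":"number"}},"required":["targets"]}

```bash
mkdir -p pics; ls
cat > h.py <<'E'
import numpy as np, cv2
from plant import monitor, vision, order
def cam(n):
    c=vision.calibration(n); f=240/np.tan(np.radians(c["vfov"])/2)
    return f,c["cx"],c["cy"],cv2.Rodrigues(np.array(c["rvec"],float))[0],np.array(c["tvec"],float).ravel()
def ray(n,u,v):
    f,cx,cy,R,t=cam(n); d=R.T@np.array([(u-cx)/f,(v-cy)/f,1]); return -R.T@t,d
def atz(n,u,v,z):
    o,d=ray(n,u,v); return o+d*(z-o[2])/d[2]
def dep(n,u,v,D):
    o,d=ray(n,u,v); return o+d*D
def proj(n,p):
    f,cx,cy,R,t=cam(n); q=R@np.array(p,float)+t; return f*q[0]/q[2]+cx,f*q[1]/q[2]+cy
def cloud(n,D):
    f,cx,cy,R,t=cam(n); v,u=np.mgrid[0:480,0:640]
    P=np.stack([(u-cx)/f*D,(v-cy)/f*D,D],-1)-t
    return P@R
def snap(n,name):
    p,d=vision.capture(n); cv2.imwrite(f"pics/{name}.png",p[:,:,::-1]); np.save(f"pics/{name}.npy",d); return p,d
E
python3 - <<'E'
from h import *
for n in("scene","top"):
    snap(n,n+"0"); print(n,vision.calibration(n)); f,cx,cy,R,t=cam(n); print(-R.T@t)
s=monitor.read_state(); print(s)
E
```

```text
pics
scene {'vfov': 46.91470704627416, 'cx': 322.4336664554546, 'cy': 242.60624084004965, 'rvec': array([ 0.69447617,  2.81773108, -0.76448841]), 'tvec': array([ 482.01284978, -156.26630123, 1370.00407862])}
[ 828.78871371  501.51905032 1093.27701424]
top {'vfov': 55.3725846055453, 'cx': 317.8645319371738, 'cy': 239.82501967170694, 'rvec': array([ 2.16155368, -2.09864087,  0.21973069]), 'tvec': array([ -10.76867716,  584.29109697, 1057.18850742])}
[ 375.80227656   22.54991208 1147.79080891]
{'t': 0.1, 'joint_pos': array([ 1.04068283e+00,  1.81479732e-01,  1.60786496e+00, -1.51982714e-05,
        1.35380582e+00, -2.06295967e-01]), 'joint_vel': array([ 0.00145149, -0.00039022, -0.00132043, -0.00092269,  0.00174927,
       -0.00092335]), 'joint_efforts': array([ 1.45908361e-03, -4.34819984e+01, -3.42696619e+01,  7.06012943e-02,
        3.41164588e-02, -4.19762205e-05]), 'ee_pos': array([182.70248551, 544.70897787, 237.91373701]), 'tool_rot': array([-2.73446529e-04,  1.61200631e-01,  9.86921349e-01, -7.29392845e-04]), 'wrist_force': array([0.85445309, 0.65098123, 0.58853263]), 'wrist_torque': array([0.05238817, 0.00965219, 0.03595664]), 'finger_force': 0.0, 'grip_width': 88.06273272734089}
```

View pics/scene0.png

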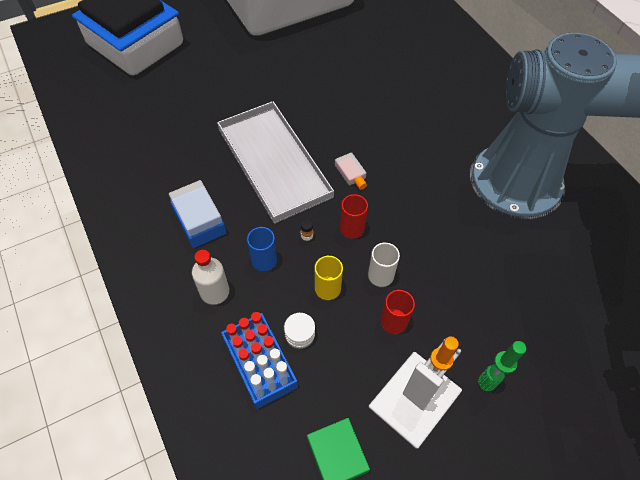

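View pics/top0.png

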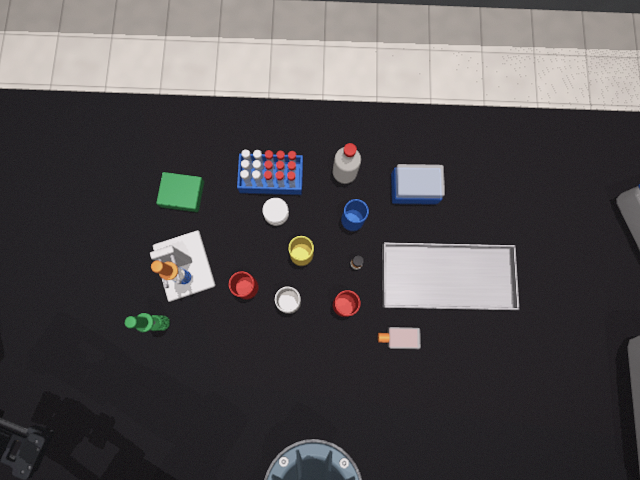

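The top view has the robot at the bottom and its right at picture right. There are two red candidates, top (242,285) and top (347,303). The one at (347,303), which is scene (354,216), lies farthest right, so it is the one meant. I'll confirm it in a crop along with the hook.

Run:
```python
from h import *
s=cv2.imread("pics/scene0.png"); t=cv2.imread("pics/top0.png")
a=cv2.resize(s[330:450,360:480],(400,400),interpolation=cv2.INTER_CUBIC)
b=cv2.resize(t[225:315,135:225],(400,400),interpolation=cv2.INTER_CUBIC)
cv2.imwrite("pics/c1.png",np.hstack([a,b]))
cv2.imwrite("pics/c2.png",cv2.resize(t[180:330,220:420],(800,600),interpolation=cv2.INTER_CUBIC))
def comp(n,img,m,zmin,zmax,tag):
    P=cloud(n,np.load(f"pics/{n}0.npy"))
    mm=(m&(P[...,2]>zmin)&(P[...,2]<zmax)).astype(np.uint8)
    k,l,st,c=cv2.connectedComponentsWithStats(mm)
    for i in range(1,k):
        if st[i,4]>25:
            q=P[l==i]; lo,hi=np.percentile(q,[2,98],axis=0)
            print(n,tag,c[i].round(),st[i,4],"lo",lo.round(),"hi",hi.round(),"mid",((lo+hi)/2).round())
for n,img in(("scene",s),("top",t)):
    h=cv2.cvtColor(img,cv2.COLOR_BGR2HSV); H,S,V=[h[...,i].astype(int) for i in range(3)]
    for tag,m in dict(red=((H<6)|(H>174))&(S>150)&(V>60),yel=(H>22)&(H<36)&(S>120)&(V>60),blue=(H>100)&(H<125)&(S>120)&(V>40),orange=(H>8)&(H<20)&(S>150)&(V>100),white=(S<40)&(V>100)).items():
        comp(n,img,m,86 if tag!="orange" else 60,102 if tag!="orange" else 300,tag)
    P=cloud(n,np.load(f"pics/{n}0.npy"))
    comp(n,img,(S<60)&(V>100),16,45,"traywall"); 
    comp(n,img,(S<40)&(V>100),6,18,"base")
    comp(n,img,(S<60)&(V>100),130,190,"hook")
```

```text
scene red [354. 205.] 204 lo [406. -93.  87.] hi [462. -37.  99.] mid [434. -65.  93.]
scene red [400. 303.] 235 lo [442. 152.  86.] hi [498. 207.  98.] mid [470. 180.  92.]
scene red [256. 317.] 89 lo [725.  65.  88.] hi [741.  85. 101.] mid [733.  75.  95.]
scene red [244. 323.] 89 lo [751.  66.  89.] hi [767.  85. 101.] mid [759.  75.  95.]
scene red [231. 329.] 90 lo [777.  67.  89.] hi [793.  85. 100.] mid [785.  76.  95.]
scene red [262. 329.] 91 lo [725.  95.  86.] hi [741. 113. 101.] mid [733. 104.  94.]
scene red [250. 335.] 87 lo [751.  95.  88.] hi [768. 113. 102.] mid [760. 104.  95.]
scene red [237. 341.] 89 lo [777.  95.  88.] hi [793. 113. 101.] mid [785. 104.  94.]
scene red [268. 341.] 90 lo [725. 123.  87.] hi [741. 140. 101.] mid [733. 132.  94.]
scene red [256. 348.] 95 lo [751. 123.  87.] hi [767. 141. 101.] mid [759. 132.  94.]
scene red [243. 354.] 90 lo [777. 123.  90.] hi [793. 141. 102.] mid [785. 132.  96.]
scene yel [329. 269.] 215 lo [531.  18.  86.] hi [585.  74.  99.] mid [558.  46.  93.]
scene blue [156.  27.] 66 lo [ 570. -834.   95.] hi [ 673. -792. 
[... 7878 characters left out ...]
 21.] mid [ 70. -66.  19.]
top base [189. 265.] 1815 lo [440. 269.   8.] hi [597. 405.  17.] mid [519. 337.  12.]
top base [292. 301.] 43 lo [420.  53.   6.] hi [450.  81.  10.] mid [435.  67.   8.]
top base [283. 304.] 48 lo [418.  75.   6.] hi [444.  98.  10.] mid [431.  86.   8.]
top base [283. 461.] 75 lo [59. 60.  9.] hi [82. 85. 18.] mid [70. 73. 14.]
top base [344. 463.] 80 lo [ 58. -79.  11.] hi [ 80. -57.  18.] mid [ 69. -68.  14.]
top hook [165. 253.] 325 lo [508. 317. 132.] hi [538. 363. 181.] mid [523. 340. 157.]
top hook [178. 279.] 39 lo [460. 301. 156.] hi [483. 311. 175.] mid [471. 306. 165.]
top hook [165. 283.] 35 lo [450. 327. 157.] hi [467. 338. 173.] mid [459. 333. 165.]
```

View pics/c1.png

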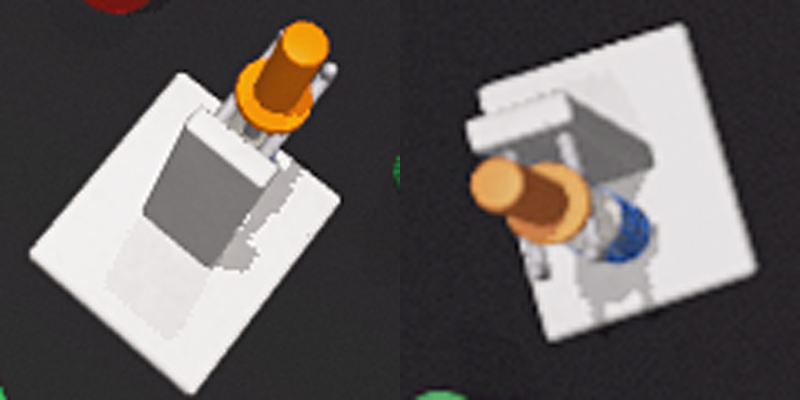

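View pics/c2.png

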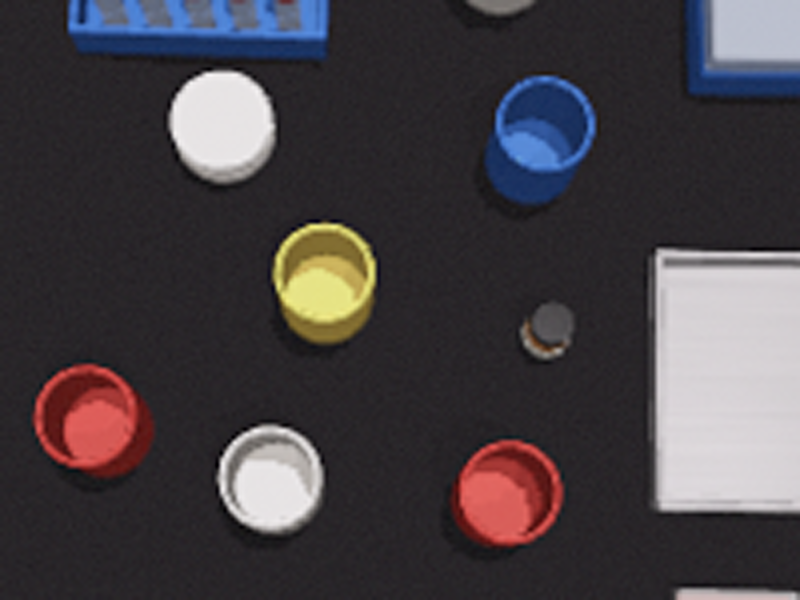

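The first crop shows the orange brush hanging between the prongs, with the post behind it (+x, slightly +y). The second crop confirms the red at crop (508,493) as the rightmost one, and the other red at (88,415) stays put. All four beakers stand on the bench, so they need to go into the tray. I'll start by moving the arm above blue and fitting the hook frame.

Call:
{"name": "move_arm", "arguments": {"force": 20, "targets": [{"delta_pos":[0,0,-0.05],"rotation":[0,0,0],"fingers":0.088},{"delta_pos":[0,0,-0.08],"rotation":[0,0,0],"fingers":0.088},{"delta_pos":[-0.643,-0.445,-0.08],"rotation":[0,0,0],"fingers":0.088},{"delta_pos":[-0.643,-0.445,-0.08],"rotation":[0,0,0],"fingers":0.088},{"delta_pos":[-0.643,-0.445,-0.08],"rotation":[0,0,0],"fingers":0.088},{"delta_pos":[-0.643,-0.445,-0.08],"rotation":[0,0,0],"fingers":0.088},{"delta_pos":[-0.643,-0.445,-0.08],"rotation":[0,0,0],"fingers":0.088},{"delta_pos":[-0.643,-0.445,-0.08],"rotation":[0,0,0],"fingers":0.088},{"delta_pos":[-0.643,-0.445,-0.08],"rotation":[0,0,0],"fingers":0.088},{"delta_pos":[-0.643,-0.445,-0.08],"rotation":[0,0,0],"fingers":0.088},{"delta_pos":[-0.643,-0.445,-0.08],"rotation":[0,0,0],"fingers":0.088},{"delta_pos":[-0.643,-0.445,-0.08],"rotation":[0,0,0],"fingers":0.088},{"delta_pos":[-0.643,-0.445,-0.08],"rotation":[0,0,0],"fingers":0.088},{"delta_pos":[-0.643,-0.445,-0.08],"rotation":[0,0,0],"fingers":0.088},{"delta_pos":[-0.643,-0.445,-0.08],"rotation":[0,0,0],"fingers":0.088},{"delta_pos":[-0.643,-0.445,-0.08],"rotation":[0,0,0],"fingers":0.088},{"delta_pos":[-0.643,-0.445,-0.08],"rotation":[0,0,0],"fingers":0.088},{"delta_pos":[-0.643,-0.445,-0.08],"rotation":[0,0,0],"fingers":0.088},{"delta_pos":[-0.643,-0.445,-0.08],"rotation":[0,0,0],"fingers":0.088},{"delta_pos":[-0.643,-0.445,-0.08],"rotation":[0,0,0],"fingers":0.088}]}}

```text
t: 2.1
ee_pos: [650.6, -81.6, 317.5]
tool_rot: [-0.001, 0.162, 0.987, 0.0]
wrist_force: [-0.9, 0.7, 0.0]
grip_width: 88.0
finger_force: 0.0
```

```bash
cat >> h.py <<'E'
from scipy.spatial.transform import Rotation as Ro
def go(x,y,z,yaw=None):
    s=monitor.read_state(); q=s["tool_rot"]; R=Ro.from_quat([q[1],q[2],q[3],q[0]])
    p=s["ee_pos"]; out=R.inv().apply(np.array([x,y,z])-p)/1000
    w=""
    if yaw is not None:
        c,sn=np.cos(np.radians(yaw)),np.sin(np.radians(yaw))
        T=Ro.from_matrix(np.array([[-sn*-1*-1,c,0],[c,sn,0],[0,0,-1]]).T.T) if 0 else Ro.from_matrix(np.array([[sn,c,0],[-c,sn,0],[0,0,-1]]) if 0 else np.column_stack([[-sn,c,0],[c,sn,0],[0,0,-1]]))
        w=(R.inv()*T).as_rotvec(degrees=True).round(1)
    print("t",round(s["t"],1),"p",p.round(1),"delta",out.round(4),"rot",w,"F",s["wrist_force"].round(1),"grip",round(s["grip_width"],1),round(s["finger_force"],1))
def rims():
    # beaker centres from rim clouds in both views
    for n in("top","scene"):
        pic,D=vision.capture(n); P=cloud(n,D)
        h=cv2.cvtColor(pic,cv2.COLOR_RGB2HSV); H,S,V=[h[...,i].astype(int) for i in range(3)]
        zone=(P[...,2]>86)&(P[...,2]<106)&(P[...,0]>300)&(P[...,0]<715)&(P[...,1]>-520)&(P[...,1]<225)
        for tag,m in dict(red=((H<6)|(H>174))&(S>150)&(V>60),yel=(H>22)&(H<36)&(S>100)&(V>60),blue=(H>100)&(H<125)&(S>120)&(V>40),white=(S<40)&(V>100)).items():
            k,l,st,c=cv2.connectedComponentsWithStats((m&zone).astype(np.uint8))
            for i in range(1,k):
                if st[i,4]>40:
                    q=P[l==i]; lo,hi=np.percentile(q,[2,98],axis=0)
                    print(n,tag,"mid",((lo+hi)/2).round()[:2],"ext",(hi-lo).round()[:2],"ztop",hi[2].round())
E
sed -i '/T=Ro.from_matrix/c\        T=Ro.from_matrix(np.column_stack([[-sn,c,0],[c,sn,0],[0,0,-1]]))' h.py
python3 - <<'E'
from h import *
for n in("scene","top"):
    P=cloud(n,np.load(f"pics/{n}0.npy")); q=P.reshape(-1,3)
    m=(q[:,2]>7)&(q[:,2]<18)&(q[:,0]>420)&(q[:,0]<620)&(q[:,1]>250)&(q[:,1]<420)
    print(n,cv2.minAreaRect(q[m][:,:2].astype(np.float32)))
    m=(q[:,2]>196)&(q[:,2]<240)&(abs(q[:,0]-487)<40)&(abs(q[:,1]-327)<40)
    w=q[m]; C=cam(n); 
    # fit circle of r=12 to grip
    from scipy.optimize import least_squares
    print(least_squares(lambda a:np.hypot(w[:,0]-a[0],w[:,1]-a[1])-12,[487,327],loss="soft_l1").x, q[(abs(q[:,0]-487)<20)&(abs(q[:,1]-327)<20)][:,2].max())
go(651,-81,50); go(651,-81,50,71.45)
E
```

```text
scene ((517.3685913085938, 342.8912048339844), (191.5625, 136.98890686035156), 17.239233016967773)
[485.64534387 325.15832277] 246.42591127572152
top ((500.43756103515625, 333.003662109375), (192.11778259277344, 120.14034271240234), 20.365535736083984)
[486.94178321 328.59100531] 247.51923219992347
t 2.1 p [650.6 -81.6 317.5] delta [-0.0008  0.0006  0.2675] rot  F [-0.9  0.7  0. ] grip 88.0 0.0
t 2.1 p [650.6 -81.6 317.5] delta [-0.0008  0.0006  0.2675] rot [ 0.  -0.1 -0.1] F [-0.9  0.7  0. ] grip 88.0 0.0
```

Call:
{"name": "move_arm", "arguments": {"targets": [{"delta_pos":[0,0,0.05],"rotation":[0,0,0],"fingers":0.088},{"delta_pos":[0,0,0.1],"rotation":[0,0,0],"fingers":0.088},{"delta_pos":[0,0,0.15],"rotation":[0,0,0],"fingers":0.088},{"delta_pos":[0,0,0.19],"rotation":[0,0,0],"fingers":0.088},{"delta_pos":[0,0,0.23],"rotation":[0,0,0],"fingers":0.088},{"delta_pos":[0,0,0.268],"rotation":[0,0,0],"fingers":0.088},{"delta_pos":[0,0,0.268],"rotation":[0,0,0],"fingers":0.088},{"delta_pos":[0,0,0.268],"rotation":[0,0,0],"fingers":0.05},{"delta_pos":[0,0,0.268],"rotation":[0,0,0],"fingers":0.05},{"delta_pos":[0,0,0.268],"rotation":[0,0,0],"fingers":0.05},{"delta_pos":[0,0,0.268],"rotation":[0,0,0],"fingers":0.05},{"delta_pos":[0,0,0.268],"rotation":[0,0,0],"fingers":0.05},{"delta_pos":[0,0,0.268],"rotation":[0,0,0],"fingers":0.05},{"delta_pos":[0,0,0.268],"rotation":[0,0,0],"fingers":0.05}], "force": 20}}

```text
t: 3.5
ee_pos: [652.3, -81.8, 53.1]
tool_rot: [0.002, 0.161, 0.987, -0.0]
wrist_force: [-1.0, 0.7, 6.8]
grip_width: 57.5
finger_force: 20.2
```

Call:
{"name": "move_arm", "arguments": {"targets": [{"delta_pos":[0,0,-0.05],"rotation":[0,0,0],"fingers":0.05},{"delta_pos":[0,0,-0.09],"rotation":[0,0,0],"fingers":0.05},{"delta_pos":[0,0,-0.12],"rotation":[0,0,0],"fingers":0.05},{"delta_pos":[0.002,-0.04,-0.12],"rotation":[0,0,8],"fingers":0.05},{"delta_pos":[0.004,-0.08,-0.12],"rotation":[0,0,16],"fingers":0.05},{"delta_pos":[0.006,-0.12,-0.12],"rotation":[0,0,24],"fingers":0.05},{"delta_pos":[0.008,-0.16,-0.12],"rotation":[0,0,32],"fingers":0.05},{"delta_pos":[0.01,-0.2,-0.12],"rotation":[0,0,40],"fingers":0.05},{"delta_pos":[0.012,-0.24,-0.12],"rotation":[0,0,48],"fingers":0.05},{"delta_pos":[0.014,-0.28,-0.12],"rotation":[0,0,56],"fingers":0.05},{"delta_pos":[0.016,-0.32,-0.12],"rotation":[0,0,64],"fingers":0.05},{"delta_pos":[0.018,-0.36,-0.12],"rotation":[0,0,71.4],"fingers":0.05},{"delta_pos":[0.018,-0.389,-0.12],"rotation":[0,0,71.4],"fingers":0.05},{"delta_pos":[0.018,-0.389,-0.12],"rotation":[0,0,71.4],"fingers":0.05},{"delta_pos":[0.018,-0.389,-0.12],"rotation":[0,0,71.4],"fingers":0.05},{"delta_pos":[0.018,-0.389,-0.12],"rotation":[0,0,71.4],"fingers":0.05}]}}

```text
t: 5.1
ee_pos: [510.4, -443.2, 170.7]
tool_rot: [-0.0, 0.706, 0.708, 0.0]
wrist_force: [0.7, 0.0, -1.6]
grip_width: 57.4
finger_force: 20.2
```

```bash
python3 -c "
from h import *
go(511,-444,54,0)
rims()"
```

```text
t 5.1 p [ 510.4 -443.2  170.7] delta [-0.0009  0.0006  0.1167] rot [-0.  -0.   0.1] F [ 0.7  0.  -1.6] grip 57.4 20.2
top red mid [470. 181.] ext [55. 55.] ztop 100.0
top red mid [434. -63.] ext [55. 55.] ztop 98.0
top yel mid [557.  47.] ext [55. 54.] ztop 98.0
top white mid [437.  74.] ext [55. 55.] ztop 99.0
scene red mid [434. -65.] ext [56. 56.] ztop 99.0
scene red mid [470. 180.] ext [56. 55.] ztop 100.0
scene yel mid [558.  46.] ext [55. 57.] ztop 100.0
scene white mid [438.  73.] ext [56. 56.] ztop 99.0
```

Call:
{"name": "move_arm", "arguments": {"targets": [{"delta_pos":[0,0,0.05],"rotation":[0,0,0],"fingers":0.05},{"delta_pos":[0,0,0.085],"rotation":[0,0,0],"fingers":0.05},{"delta_pos":[0,0,0.1],"rotation":[0,0,0],"fingers":0.05},{"delta_pos":[0,0,0.108],"rotation":[0,0,0],"fingers":0.05},{"delta_pos":[0,0,0.114],"rotation":[0,0,0],"fingers":0.05},{"delta_pos":[0,0,0.114],"rotation":[0,0,0],"fingers":0.05},{"delta_pos":[0,0,0.114],"rotation":[0,0,0],"fingers":0.088},{"delta_pos":[0,0,0.114],"rotation":[0,0,0],"fingers":0.088},{"delta_pos":[0,0,0.114],"rotation":[0,0,0],"fingers":0.088},{"delta_pos":[0,0,0.114],"rotation":[0,0,0],"fingers":0.088},{"delta_pos":[0,0,0.114],"rotation":[0,0,0],"fingers":0.088},{"delta_pos":[0,0,0.07],"rotation":[0,0,0],"fingers":0.088},{"delta_pos":[0,0,0.03],"rotation":[0,0,0],"fingers":0.088},{"delta_pos":[0,0,0],"rotation":[0,0,0],"fingers":0.088},{"delta_pos":[0.02,0,0],"rotation":[0,0,0],"fingers":0.088}]}}

```text
t: 6.7
ee_pos: [511.9, -428.7, 177.3]
tool_rot: [0.006, 0.707, 0.707, -0.001]
wrist_force: [0.2, 0.7, -0.8]
grip_width: 88.1
finger_force: 0.0
```

Call:
{"name": "move_arm", "arguments": {"targets": [{"delta_pos":[0.05,0.005,0],"rotation":[0,0,0],"fingers":0.088},{"delta_pos":[0.1,0.01,0],"rotation":[0,0,0],"fingers":0.088},{"delta_pos":[0.15,0.015,0],"rotation":[0,0,0],"fingers":0.088},{"delta_pos":[0.2,0.02,0],"rotation":[0,0,0],"fingers":0.088},{"delta_pos":[0.25,0.025,0],"rotation":[0,0,0],"fingers":0.088},{"delta_pos":[0.3,0.03,0],"rotation":[0,0,0],"fingers":0.088},{"delta_pos":[0.35,0.035,0],"rotation":[0,0,0],"fingers":0.088},{"delta_pos":[0.4,0.04,0],"rotation":[0,0,0],"fingers":0.088},{"delta_pos":[0.45,0.045,0],"rotation":[0,0,0],"fingers":0.088},{"delta_pos":[0.47,0.047,0],"rotation":[0,0,0],"fingers":0.088},{"delta_pos":[0.47,0.047,0],"rotation":[0,0,0],"fingers":0.088},{"delta_pos":[0.47,0.047,0.05],"rotation":[0,0,0],"fingers":0.088},{"delta_pos":[0.47,0.047,0.09],"rotation":[0,0,0],"fingers":0.088},{"delta_pos":[0.47,0.047,0.12],"rotation":[0,0,0],"fingers":0.088},{"delta_pos":[0.47,0.047,0.12],"rotation":[0,0,0],"fingers":0.05},{"delta_pos":[0.47,0.047,0.12],"rotation":[0,0,0],"fingers":0.05},{"delta_pos":[0.47,0.047,0.12],"rotation":[0,0,0],"fingers":0.05},{"delta_pos":[0.47,0.047,0.12],"rotation":[0,0,0],"fingers":0.05},{"delta_pos":[0.47,0.047,0.12],"rotation":[0,0,0],"fingers":0.05},{"delta_pos":[0.47,0.047,0.12],"rotation":[0,0,0],"fingers":0.05}]}}

```text
t: 8.7
ee_pos: [558.3, 45.2, 52.9]
tool_rot: [0.002, 0.707, 0.707, 0.001]
wrist_force: [-1.4, -2.2, 7.4]
grip_width: 57.8
finger_force: 20.3
```

```bash
python3 -c "
from h import *
go(511,-364,170,0)
rims()"
```

```text
t 8.7 p [558.3  45.2  52.9] delta [-0.4093 -0.0473 -0.1169] rot [0.2 0.1 0.1] F [-1.4 -2.2  7.4] grip 57.8 20.3
top red mid [470. 195.] ext [55. 29.] ztop 98.0
top red mid [434. -63.] ext [55. 55.] ztop 99.0
top blue mid [ 511. -440.] ext [54. 56.] ztop 101.0
scene red mid [470. 180.] ext [55. 55.] ztop 99.0
scene yel mid [558.  65.] ext [48. 17.] ztop 98.0
scene blue mid [ 513. -443.] ext [54. 58.] ztop 103.0
scene white mid [438.  73.] ext [56. 56.] ztop 98.0
```

Call:
{"name": "move_arm", "arguments": {"targets": [{"delta_pos":[0,0,-0.05],"rotation":[0,0,0],"fingers":0.05},{"delta_pos":[0,0,-0.1],"rotation":[0,0,0],"fingers":0.05},{"delta_pos":[-0.01,0,-0.12],"rotation":[0,0,0],"fingers":0.05},{"delta_pos":[-0.06,-0.006,-0.12],"rotation":[0,0,0],"fingers":0.05},{"delta_pos":[-0.11,-0.012,-0.12],"rotation":[0,0,0],"fingers":0.05},{"delta_pos":[-0.16,-0.018,-0.12],"rotation":[0,0,0],"fingers":0.05},{"delta_pos":[-0.21,-0.024,-0.12],"rotation":[0,0,0],"fingers":0.05},{"delta_pos":[-0.26,-0.03,-0.12],"rotation":[0,0,0],"fingers":0.05},{"delta_pos":[-0.31,-0.036,-0.12],"rotation":[0,0,0],"fingers":0.05},{"delta_pos":[-0.36,-0.042,-0.12],"rotation":[0,0,0],"fingers":0.05},{"delta_pos":[-0.39,-0.047,-0.12],"rotation":[0,0,0],"fingers":0.05},{"delta_pos":[-0.409,-0.047,-0.12],"rotation":[0,0,0],"fingers":0.05},{"delta_pos":[-0.409,-0.047,-0.12],"rotation":[0,0,0],"fingers":0.05},{"delta_pos":[-0.409,-0.047,-0.07],"rotation":[0,0,0],"fingers":0.05},{"delta_pos":[-0.409,-0.047,-0.03],"rotation":[0,0,0],"fingers":0.05},{"delta_pos":[-0.409,-0.047,-0.014],"rotation":[0,0,0],"fingers":0.05},{"delta_pos":[-0.409,-0.047,-0.009],"rotation":[0,0,0],"fingers":0.05},{"delta_pos":[-0.409,-0.047,-0.004],"rotation":[0,0,0],"fingers":0.05},{"delta_pos":[-0.409,-0.047,-0.004],"rotation":[0,0,0],"fingers":0.05}]}}

```text
t: 10.7
ee_pos: [511.6, -364.0, 57.4]
tool_rot: [0.002, 0.707, 0.708, -0.0]
wrist_force: [0.4, 0.1, -1.2]
grip_width: 57.9
finger_force: 20.0
```

```bash
python3 -c "
from h import *
go(437,73,170,0)
rims()"
```

```text
t 10.7 p [ 511.6 -364.    57.4] delta [ 0.4368 -0.0736 -0.1138] rot [0.1 0.1 0.1] F [ 0.4  0.1 -1.2] grip 57.9 20.0
top red mid [470. 181.] ext [55. 55.] ztop 98.0
top red mid [434. -64.] ext [55. 55.] ztop 98.0
top white mid [437.  74.] ext [55. 55.] ztop 99.0
scene red mid [434. -65.] ext [56. 56.] ztop 99.0
scene red mid [470. 179.] ext [55. 56.] ztop 99.0
scene yel mid [ 513. -387.] ext [39. 10.] ztop 103.0
scene yel mid [ 512. -352.] ext [54. 38.] ztop 104.0
scene blue mid [ 523. -463.] ext [28. 19.] ztop 102.0
scene white mid [438.  73.] ext [55. 55.] ztop 98.0
```

Call:
{"name": "move_arm", "arguments": {"targets": [{"delta_pos":[0,0,0],"rotation":[0,0,0],"fingers":0.088},{"delta_pos":[0,0,0],"rotation":[0,0,0],"fingers":0.088},{"delta_pos":[0,0,0],"rotation":[0,0,0],"fingers":0.088},{"delta_pos":[0,0,0],"rotation":[0,0,0],"fingers":0.088},{"delta_pos":[0,0,-0.05],"rotation":[0,0,0],"fingers":0.088},{"delta_pos":[0,0,-0.1],"rotation":[0,0,0],"fingers":0.088},{"delta_pos":[0.02,0,-0.11],"rotation":[0,0,0],"fingers":0.088},{"delta_pos":[0.07,-0.018,-0.11],"rotation":[0,0,0],"fingers":0.088},{"delta_pos":[0.115,-0.03,-0.11],"rotation":[0,0,0],"fingers":0.088},{"delta_pos":[0.16,-0.042,-0.11],"rotation":[0,0,0],"fingers":0.088},{"delta_pos":[0.205,-0.054,-0.11],"rotation":[0,0,0],"fingers":0.088},{"delta_pos":[0.25,-0.066,-0.11],"rotation":[0,0,0],"fingers":0.088},{"delta_pos":[0.29,-0.077,-0.11],"rotation":[0,0,0],"fingers":0.088},{"delta_pos":[0.299,-0.077,-0.11],"rotation":[0,0,0],"fingers":0.088},{"delta_pos":[0.299,-0.077,-0.11],"rotation":[0,0,0],"fingers":0.088},{"delta_pos":[0.299,-0.077,-0.06],"rotation":[0,0,0],"fingers":0.088},{"delta_pos":[0.299,-0.077,-0.02],"rotation":[0,0,0],"fingers":0.088},{"delta_pos":[0.299,-0.077,0.006],"rotation":[0,0,0],"fingers":0.088},{"delta_pos":[0.299,-0.077,0.006],"rotation":[0,0,0],"fingers":0.088}]}}

```text
t: 12.7
ee_pos: [430.5, -64.8, 45.5]
tool_rot: [-0.003, 0.707, 0.707, -0.001]
wrist_force: [-0.3, 0.1, 0.1]
grip_width: 88.2
finger_force: 0.0
```

Call:
{"name": "move_arm", "arguments": {"targets": [{"delta_pos":[0,0,0],"rotation":[0,0,0],"fingers":0.05},{"delta_pos":[0,0,0],"rotation":[0,0,0],"fingers":0.05},{"delta_pos":[0,0,0],"rotation":[0,0,0],"fingers":0.05},{"delta_pos":[0,0,0],"rotation":[0,0,0],"fingers":0.05},{"delta_pos":[0,0,0],"rotation":[0,0,0],"fingers":0.05},{"delta_pos":[0,0,0],"rotation":[0,0,0],"fingers":0.05}]}}

```text
t: 13.3
ee_pos: [433.7, -64.9, 49.9]
tool_rot: [0.001, 0.707, 0.708, 0.0]
wrist_force: [-1.6, -0.5, 6.3]
grip_width: 57.2
finger_force: 20.0
```

```bash
python3 -c "
from h import *
go(511,-284,57,0)
rims()"
```

```text
t 13.3 p [433.7 -64.9  49.9] delta [-0.2192  0.0771 -0.0067] rot [0.1 0.1 0.1] F [-1.6 -0.5  6.3] grip 57.2 20.0
top red mid [470. 181.] ext [55. 55.] ztop 98.0
top yel mid [ 511. -361.] ext [54. 54.] ztop 103.0
top blue mid [ 511. -440.] ext [53. 57.] ztop 102.0
top white mid [437.  74.] ext [55. 55.] ztop 98.0
scene red mid [433. -46.] ext [47. 20.] ztop 99.0
scene red mid [470. 179.] ext [56. 56.] ztop 99.0
scene yel mid [ 513. -363.] ext [54. 57.] ztop 102.0
scene blue mid [ 513. -443.] ext [54. 58.] ztop 102.0
scene white mid [438.  73.] ext [55. 56.] ztop 100.0
```

Call:
{"name": "move_arm", "arguments": {"targets": [{"delta_pos":[0,0,-0.05],"rotation":[0,0,0],"fingers":0.05},{"delta_pos":[0,0,-0.1],"rotation":[0,0,0],"fingers":0.05},{"delta_pos":[-0.01,0,-0.12],"rotation":[0,0,0],"fingers":0.05},{"delta_pos":[-0.05,0.015,-0.12],"rotation":[0,0,0],"fingers":0.05},{"delta_pos":[-0.09,0.03,-0.12],"rotation":[0,0,0],"fingers":0.05},{"delta_pos":[-0.13,0.045,-0.12],"rotation":[0,0,0],"fingers":0.05},{"delta_pos":[-0.17,0.06,-0.12],"rotation":[0,0,0],"fingers":0.05},{"delta_pos":[-0.205,0.073,-0.12],"rotation":[0,0,0],"fingers":0.05},{"delta_pos":[-0.219,0.077,-0.12],"rotation":[0,0,0],"fingers":0.05},{"delta_pos":[-0.219,0.077,-0.12],"rotation":[0,0,0],"fingers":0.05},{"delta_pos":[-0.219,0.077,-0.07],"rotation":[0,0,0],"fingers":0.05},{"delta_pos":[-0.219,0.077,-0.03],"rotation":[0,0,0],"fingers":0.05},{"delta_pos":[-0.219,0.077,-0.014],"rotation":[0,0,0],"fingers":0.05},{"delta_pos":[-0.219,0.077,-0.008],"rotation":[0,0,0],"fingers":0.05},{"delta_pos":[-0.219,0.077,-0.004],"rotation":[0,0,0],"fingers":0.05},{"delta_pos":[-0.219,0.077,-0.004],"rotation":[0,0,0],"fingers":0.05},{"delta_pos":[-0.219,0.077,-0.004],"rotation":[0,0,0],"fingers":0.088},{"delta_pos":[-0.219,0.077,-0.004],"rotation":[0,0,0],"fingers":0.088},{"delta_pos":[-0.219,0.077,-0.004],"rotation":[0,0,0],"fingers":0.088},{"delta_pos":[-0.219,0.077,-0.004],"rotation":[0,0,0],"fingers":0.088}]}}

```text
t: 15.4
ee_pos: [510.3, -283.7, 53.3]
tool_rot: [0.0, 0.707, 0.707, 0.0]
wrist_force: [-0.5, -0.4, 0.2]
grip_width: 86.9
finger_force: 0.0
```

```bash
python3 -c "
from h import *
go(438,73.5,50,0)
rims()"
```

```text
t 15.4 p [ 510.3 -283.7   53.3] delta [ 0.3572 -0.072   0.003 ] rot [0. 0. 0.] F [-0.5 -0.4  0.2] grip 86.9 0.0
top red mid [470. 181.] ext [56. 56.] ztop 99.0
top white mid [437.  74.] ext [55. 55.] ztop 98.0
scene red mid [ 514. -269.] ext [54. 29.] ztop 101.0
scene red mid [470. 179.] ext [56. 56.] ztop 99.0
scene yel mid [ 526. -378.] ext [28. 28.] ztop 102.0
scene blue mid [ 517. -443.] ext [46. 59.] ztop 102.0
scene white mid [438.  72.] ext [56. 55.] ztop 99.0
```

Call:
{"name": "move_arm", "arguments": {"targets": [{"delta_pos":[0,0,-0.05],"rotation":[0,0,0],"fingers":0.088},{"delta_pos":[0,0,-0.1],"rotation":[0,0,0],"fingers":0.088},{"delta_pos":[0.02,0,-0.12],"rotation":[0,0,0],"fingers":0.088},{"delta_pos":[0.065,-0.01,-0.12],"rotation":[0,0,0],"fingers":0.088},{"delta_pos":[0.11,-0.02,-0.12],"rotation":[0,0,0],"fingers":0.088},{"delta_pos":[0.155,-0.03,-0.12],"rotation":[0,0,0],"fingers":0.088},{"delta_pos":[0.2,-0.04,-0.12],"rotation":[0,0,0],"fingers":0.088},{"delta_pos":[0.245,-0.05,-0.12],"rotation":[0,0,0],"fingers":0.088},{"delta_pos":[0.29,-0.06,-0.12],"rotation":[0,0,0],"fingers":0.088},{"delta_pos":[0.33,-0.068,-0.12],"rotation":[0,0,0],"fingers":0.088},{"delta_pos":[0.357,-0.072,-0.12],"rotation":[0,0,0],"fingers":0.088},{"delta_pos":[0.357,-0.072,-0.12],"rotation":[0,0,0],"fingers":0.088},{"delta_pos":[0.357,-0.072,-0.12],"rotation":[0,0,0],"fingers":0.088},{"delta_pos":[0.357,-0.072,-0.07],"rotation":[0,0,0],"fingers":0.088},{"delta_pos":[0.357,-0.072,-0.025],"rotation":[0,0,0],"fingers":0.088},{"delta_pos":[0.357,-0.072,0],"rotation":[0,0,0],"fingers":0.088},{"delta_pos":[0.357,-0.072,0],"rotation":[0,0,0],"fingers":0.088}]}}

```text
t: 17.2
ee_pos: [434.8, 72.4, 49.4]
tool_rot: [-0.003, 0.708, 0.707, -0.003]
wrist_force: [-0.3, -0.2, -0.2]
grip_width: 87.8
finger_force: 0.0
```

Call:
{"name": "move_arm", "arguments": {"targets": [{"delta_pos":[0,0,0],"rotation":[0,0,0],"fingers":0.05},{"delta_pos":[0,0,0],"rotation":[0,0,0],"fingers":0.05},{"delta_pos":[0,0,0],"rotation":[0,0,0],"fingers":0.05},{"delta_pos":[0,0,0],"rotation":[0,0,0],"fingers":0.05},{"delta_pos":[0,0,0],"rotation":[0,0,0],"fingers":0.05},{"delta_pos":[0,0,0],"rotation":[0,0,0],"fingers":0.05}]}}

```text
t: 17.8
ee_pos: [438.6, 73.4, 54.0]
tool_rot: [0.001, 0.707, 0.708, 0.001]
wrist_force: [-1.2, -1.1, 6.9]
grip_width: 57.9
finger_force: 20.0
```

```bash
python3 -c "
from h import *
go(511,-204,57,0)
rims()"
```

```text
t 17.8 p [438.6  73.4  54. ] delta [-0.2775  0.072  -0.0027] rot [0.1 0.  0.1] F [-1.2 -1.1  6.9] grip 57.9 20.0
top red mid [ 511. -281.] ext [54. 55.] ztop 102.0
top red mid [472. 197.] ext [53. 25.] ztop 97.0
top yel mid [ 511. -360.] ext [54. 54.] ztop 102.0
top blue mid [ 511. -440.] ext [54. 55.] ztop 102.0
scene red mid [ 513. -283.] ext [54. 58.] ztop 102.0
scene red mid [470. 179.] ext [56. 56.] ztop 99.0
scene yel mid [ 513. -362.] ext [55. 58.] ztop 103.0
scene blue mid [ 513. -443.] ext [55. 57.] ztop 103.0
scene white mid [438.  93.] ext [45. 15.] ztop 99.0
```

Call:
{"name": "move_arm", "arguments": {"targets": [{"delta_pos":[0,0,-0.05],"rotation":[0,0,0],"fingers":0.05},{"delta_pos":[0,0,-0.1],"rotation":[0,0,0],"fingers":0.05},{"delta_pos":[-0.01,0,-0.12],"rotation":[0,0,0],"fingers":0.05},{"delta_pos":[-0.055,0.012,-0.12],"rotation":[0,0,0],"fingers":0.05},{"delta_pos":[-0.1,0.024,-0.12],"rotation":[0,0,0],"fingers":0.05},{"delta_pos":[-0.145,0.036,-0.12],"rotation":[0,0,0],"fingers":0.05},{"delta_pos":[-0.19,0.048,-0.12],"rotation":[0,0,0],"fingers":0.05},{"delta_pos":[-0.235,0.06,-0.12],"rotation":[0,0,0],"fingers":0.05},{"delta_pos":[-0.27,0.07,-0.12],"rotation":[0,0,0],"fingers":0.05},{"delta_pos":[-0.278,0.072,-0.12],"rotation":[0,0,0],"fingers":0.05},{"delta_pos":[-0.278,0.072,-0.12],"rotation":[0,0,0],"fingers":0.05},{"delta_pos":[-0.278,0.072,-0.07],"rotation":[0,0,0],"fingers":0.05},{"delta_pos":[-0.278,0.072,-0.03],"rotation":[0,0,0],"fingers":0.05},{"delta_pos":[-0.278,0.072,-0.014],"rotation":[0,0,0],"fingers":0.05},{"delta_pos":[-0.278,0.072,-0.008],"rotation":[0,0,0],"fingers":0.05},{"delta_pos":[-0.278,0.072,-0.003],"rotation":[0,0,0],"fingers":0.05},{"delta_pos":[-0.278,0.072,-0.003],"rotation":[0,0,0],"fingers":0.088},{"delta_pos":[-0.278,0.072,-0.003],"rotation":[0,0,0],"fingers":0.088},{"delta_pos":[-0.278,0.072,-0.003],"rotation":[0,0,0],"fingers":0.088},{"delta_pos":[-0.278,0.072,-0.003],"rotation":[0,0,0],"fingers":0.088}]}}

```text
t: 19.9
ee_pos: [510.4, -204.4, 56.4]
tool_rot: [0.001, 0.707, 0.708, 0.0]
wrist_force: [-1.0, -0.1, -0.4]
grip_width: 87.1
finger_force: 0.0
```

```bash
python3 -c "
from h import *
go(486.5,327,280,-72.5)
go(486.5,327,280,17.5)
print(monitor.read_state()['joint_pos'].round(2))"
```

```text
t 19.9 p [ 510.4 -204.4   56.4] delta [ 0.5312 -0.023  -0.224 ] rot [ 0.1 -0.  72.6] F [-1.  -0.1 -0.4] grip 87.1 0.0
t 19.9 p [ 510.4 -204.4   56.4] delta [ 0.5312 -0.023  -0.224 ] rot [  0.1   0.1 -17.4] F [-1.  -0.1 -0.4] grip 87.1 0.0
[-0.6   0.36  1.79  0.    0.98 -0.6 ]
```

Call:
{"name": "move_arm", "arguments": {"targets": [{"delta_pos":[0,0,-0.05],"rotation":[0,0,0],"fingers":0.088},{"delta_pos":[0,0,-0.1],"rotation":[0,0,0],"fingers":0.088},{"delta_pos":[0,0,-0.15],"rotation":[0,0,0],"fingers":0.088},{"delta_pos":[0.02,0,-0.19],"rotation":[0,0,0],"fingers":0.088},{"delta_pos":[0.05,0,-0.23],"rotation":[0,0,0],"fingers":0.088},{"delta_pos":[0.1,-0.004,-0.235],"rotation":[0,0,0],"fingers":0.088},{"delta_pos":[0.15,-0.006,-0.235],"rotation":[0,0,0],"fingers":0.088},{"delta_pos":[0.2,-0.008,-0.235],"rotation":[0,0,0],"fingers":0.088},{"delta_pos":[0.25,-0.01,-0.235],"rotation":[0,0,0],"fingers":0.088},{"delta_pos":[0.3,-0.012,-0.235],"rotation":[0,0,0],"fingers":0.088},{"delta_pos":[0.35,-0.015,-0.235],"rotation":[0,0,0],"fingers":0.088},{"delta_pos":[0.4,-0.018,-0.235],"rotation":[0,0,0],"fingers":0.088},{"delta_pos":[0.45,-0.02,-0.235],"rotation":[0,0,0],"fingers":0.088},{"delta_pos":[0.5,-0.022,-0.235],"rotation":[0,0,0],"fingers":0.088},{"delta_pos":[0.53,-0.024,-0.235],"rotation":[0,0,0],"fingers":0.088},{"delta_pos":[0.531,-0.024,-0.235],"rotation":[0,0,0],"fingers":0.088},{"delta_pos":[0.531,-0.024,-0.235],"rotation":[0,0,0],"fingers":0.088},{"delta_pos":[0.531,-0.024,-0.235],"rotation":[0,0,0],"fingers":0.088}]}}

```text
t: 21.7
ee_pos: [485.6, 325.5, 290.7]
tool_rot: [0.0, 0.707, 0.707, -0.0]
wrist_force: [-0.0, 0.1, 0.6]
grip_width: 88.1
finger_force: 0.0
```

```bash
python3 -c "
from h import *
go(486.5,327,190,0)
p,d=snap('scene','s2'); cv2.imwrite('pics/s2c.png',cv2.resize(p[250:450,330:530,::-1],(600,600)))
rims()"
```

```text
t 21.7 p [485.6 325.5 290.7] delta [0.0015 0.0009 0.1007] rot [-0.  0. -0.] F [-0.   0.1  0.6] grip 88.1 0.0
top red mid [ 511. -281.] ext [54. 55.] ztop 102.0
top red mid [470. 181.] ext [55. 55.] ztop 98.0
top yel mid [ 511. -361.] ext [54. 54.] ztop 103.0
top blue mid [ 511. -441.] ext [54. 57.] ztop 102.0
top white mid [ 509. -200.] ext [55. 55.] ztop 102.0
scene red mid [ 513. -283.] ext [55. 57.] ztop 103.0
scene red mid [470. 178.] ext [56. 53.] ztop 99.0
scene yel mid [ 513. -362.] ext [55. 58.] ztop 103.0
scene blue mid [ 513. -443.] ext [54. 57.] ztop 102.0
scene white mid [ 510. -202.] ext [54. 57.] ztop 102.0
```

View pics/s2c.png

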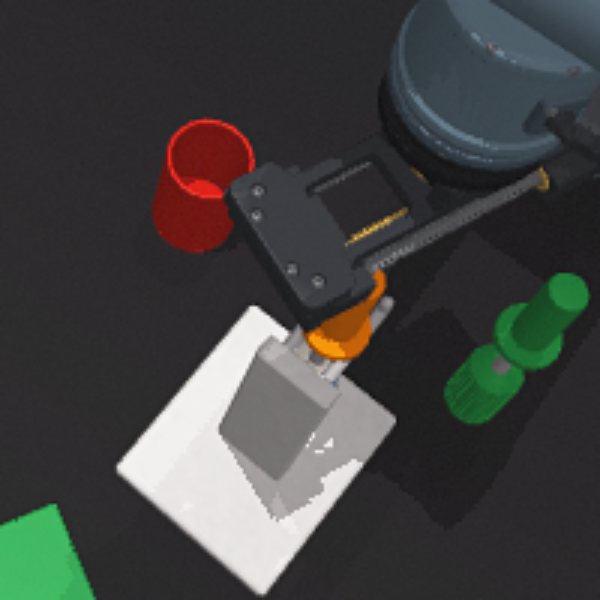

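The crop shows the open fingers straddling the orange brush at (340,320), with the green look-alike clear at (520,350). I'll descend and grip.

Call:
{"name": "move_arm", "arguments": {"targets": [{"delta_pos":[0.001,0.001,0.04],"rotation":[0,0,0],"fingers":0.088},{"delta_pos":[0.001,0.001,0.07],"rotation":[0,0,0],"fingers":0.088},{"delta_pos":[0.001,0.001,0.09],"rotation":[0,0,0],"fingers":0.088},{"delta_pos":[0.001,0.001,0.1],"rotation":[0,0,0],"fingers":0.088},{"delta_pos":[0.001,0.001,0.1],"rotation":[0,0,0],"fingers":0.088},{"delta_pos":[0.001,0.001,0.1],"rotation":[0,0,0],"fingers":0.015},{"delta_pos":[0.001,0.001,0.1],"rotation":[0,0,0],"fingers":0.015},{"delta_pos":[0.001,0.001,0.1],"rotation":[0,0,0],"fingers":0.015},{"delta_pos":[0.001,0.001,0.1],"rotation":[0,0,0],"fingers":0.015},{"delta_pos":[0.001,0.001,0.1],"rotation":[0,0,0],"fingers":0.015},{"delta_pos":[0.001,0.001,0.1],"rotation":[0,0,0],"fingers":0.015},{"delta_pos":[0.001,0.001,0.1],"rotation":[0,0,0],"fingers":0.015},{"delta_pos":[0.001,0.001,0.1],"rotation":[0,0,0],"fingers":0.015},{"delta_pos":[0.001,0.001,0.1],"rotation":[0,0,0],"fingers":0.015},{"delta_pos":[0.001,0.001,0.1],"rotation":[0,0,0],"fingers":0.015}], "force": 40}}

```text
t: 23.35
ee_pos: [486.4, 327.6, 190.7]
tool_rot: [-0.0, 0.707, 0.707, -0.0]
wrist_force: [-0.3, 0.4, 0.1]
grip_width: 22.9
finger_force: 40.0
```

Call:
{"name": "move_arm", "arguments": {"targets": [{"delta_pos":[0,0,-0.01],"rotation":[0,0,0],"fingers":0.015},{"delta_pos":[0,0,-0.02],"rotation":[0,0,0],"fingers":0.015},{"delta_pos":[0,0,-0.027],"rotation":[0,0,0],"fingers":0.015},{"delta_pos":[0,0,-0.027],"rotation":[0,0,0],"fingers":0.015},{"delta_pos":[-0.006,-0.02,-0.027],"rotation":[0,0,0],"fingers":0.015},{"delta_pos":[-0.012,-0.04,-0.027],"rotation":[0,0,0],"fingers":0.015},{"delta_pos":[-0.019,-0.06,-0.027],"rotation":[0,0,0],"fingers":0.015},{"delta_pos":[-0.021,-0.066,-0.027],"rotation":[0,0,0],"fingers":0.015},{"delta_pos":[-0.021,-0.066,-0.027],"rotation":[0,0,0],"fingers":0.015},{"delta_pos":[-0.021,-0.066,-0.06],"rotation":[0,0,0],"fingers":0.015},{"delta_pos":[-0.021,-0.066,-0.1],"rotation":[0,0,0],"fingers":0.015},{"delta_pos":[-0.021,-0.066,-0.14],"rotation":[0,0,0],"fingers":0.015},{"delta_pos":[-0.021,-0.066,-0.16],"rotation":[0,0,0],"fingers":0.015},{"delta_pos":[-0.021,-0.066,-0.16],"rotation":[0,0,0],"fingers":0.015},{"delta_pos":[-0.021,-0.066,-0.16],"rotation":[0,0,0],"fingers":0.015}]}}

```text
t: 24.85
ee_pos: [421.0, 306.6, 350.0]
tool_rot: [0.0, 0.707, 0.707, -0.0]
wrist_force: [0.8, 0.2, -2.1]
grip_width: 23.3
finger_force: 40.0
```

```bash
python3 -c "
from h import *
go(512,-442,350,0)
p,d=snap('scene','s3'); cv2.imwrite('pics/s3c.png',cv2.resize(p[220:420,330:530,::-1],(600,600)))
rims()"
```

```text
t 24.9 p [421.  306.6 350. ] delta [-7.486e-01  9.060e-02  1.000e-04] rot [-0.  0.  0.] F [ 0.8  0.2 -2.1] grip 23.3 40.0
top red mid [ 511. -282.] ext [54. 57.] ztop 102.0
top red mid [470. 181.] ext [55. 55.] ztop 99.0
top yel mid [ 511. -361.] ext [54. 55.] ztop 102.0
top blue mid [ 511. -440.] ext [54. 57.] ztop 102.0
top white mid [ 509. -200.] ext [56. 55.] ztop 102.0
scene red mid [ 513. -283.] ext [54. 56.] ztop 103.0
scene red mid [470. 179.] ext [55. 56.] ztop 99.0
scene yel mid [ 513. -362.] ext [54. 58.] ztop 102.0
scene blue mid [ 513. -442.] ext [54. 58.] ztop 103.0
scene white mid [ 510. -202.] ext [54. 57.] ztop 103.0
```

View pics/s3c.png

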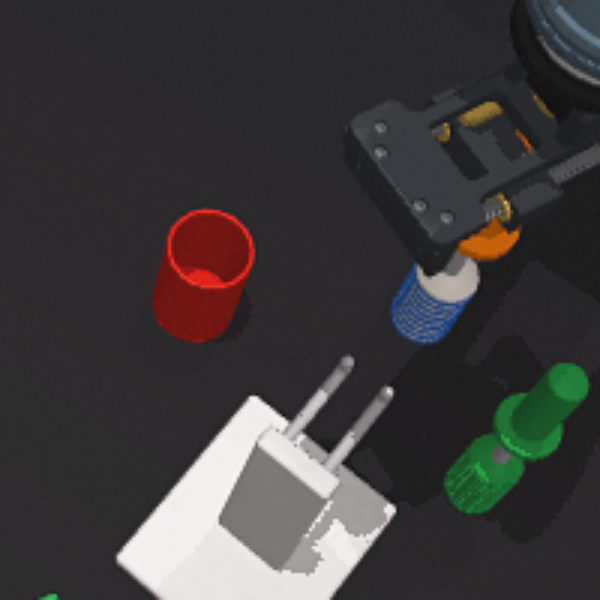

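The crop shows the brush free of the hook and upright at (440,290), and the prongs empty. Next it goes over blue.

Call:
{"name": "move_arm", "arguments": {"targets": [{"delta_pos":[-0.045,0.005,0],"rotation":[0,0,0],"fingers":0.015},{"delta_pos":[-0.09,0.01,0],"rotation":[0,0,0],"fingers":0.015},{"delta_pos":[-0.135,0.015,0],"rotation":[0,0,0],"fingers":0.015},{"delta_pos":[-0.18,0.02,0],"rotation":[0,0,0],"fingers":0.015},{"delta_pos":[-0.225,0.025,0],"rotation":[0,0,0],"fingers":0.015},{"delta_pos":[-0.27,0.03,0],"rotation":[0,0,0],"fingers":0.015},{"delta_pos":[-0.315,0.035,0],"rotation":[0,0,0],"fingers":0.015},{"delta_pos":[-0.36,0.04,0],"rotation":[0,0,0],"fingers":0.015},{"delta_pos":[-0.405,0.045,0],"rotation":[0,0,0],"fingers":0.015},{"delta_pos":[-0.45,0.05,0],"rotation":[0,0,0],"fingers":0.015},{"delta_pos":[-0.495,0.055,0],"rotation":[0,0,0],"fingers":0.015},{"delta_pos":[-0.54,0.06,0],"rotation":[0,0,0],"fingers":0.015},{"delta_pos":[-0.585,0.065,0],"rotation":[0,0,0],"fingers":0.015},{"delta_pos":[-0.63,0.075,0],"rotation":[0,0,0],"fingers":0.015},{"delta_pos":[-0.675,0.082,0],"rotation":[0,0,0],"fingers":0.015},{"delta_pos":[-0.715,0.088,0],"rotation":[0,0,0],"fingers":0.015},{"delta_pos":[-0.74,0.091,0],"rotation":[0,0,0],"fingers":0.015},{"delta_pos":[-0.749,0.091,0],"rotation":[0,0,0],"fingers":0.015},{"delta_pos":[-0.749,0.091,0],"rotation":[0,0,0],"fingers":0.015},{"delta_pos":[-0.749,0.091,0],"rotation":[0,0,0],"fingers":0.015}]}}

```text
t: 27.0
ee_pos: [512.1, -441.2, 350.0]
tool_rot: [-0.001, 0.707, 0.708, 0.0]
wrist_force: [-0.6, -0.2, -1.0]
grip_width: 22.9
finger_force: 40.0
```

```bash
python3 -c "
from h import *
go(512,-442,170,0)
p,d=snap('scene','s4'); cv2.imwrite('pics/s4c.png',cv2.resize(p[60:260,200:400,::-1],(600,600)))
rims()
for n,f in (('scene','s3'),):
    q=cloud(n,np.load('pics/s3.npy')).reshape(-1,3)
    m=(q[:,2]>140)&(q[:,2]<178)&(q[:,0]>440)&(q[:,0]<500)&(q[:,1]>290)&(q[:,1]<350); w=q[m]
    a=w[w[:,1]-0.31*w[:,0]>(327-0.31*486.5)]; b=w[w[:,1]-0.31*w[:,0]<=(327-0.31*486.5)]
    for c in(a,b): print(len(c),c.mean(0).round(1),np.linalg.svd((c-c.mean(0))[:,:2],full_matrices=0)[2][0], np.percentile(c,[2,98],axis=0).round(0))
"
```

```text
t 27.0 p [ 512.1 -441.2  350. ] delta [-0.0011  0.      0.18  ] rot [-0.  -0.1  0.1] F [-0.6 -0.2 -1. ] grip 22.9 40.0
top red mid [ 511. -281.] ext [54. 55.] ztop 102.0
top red mid [470. 181.] ext [55. 55.] ztop 100.0
top yel mid [ 511. -361.] ext [54. 54.] ztop 103.0
top blue mid [ 511. -441.] ext [54. 56.] ztop 102.0
top white mid [ 509. -200.] ext [56. 55.] ztop 103.0
scene red mid [ 513. -284.] ext [54. 57.] ztop 103.0
scene red mid [470. 180.] ext [56. 56.] ztop 99.0
scene yel mid [ 513. -363.] ext [54. 57.] ztop 103.0
scene blue mid [ 513. -443.] ext [55. 59.] ztop 102.0
scene white mid [ 510. -202.] ext [55. 57.] ztop 103.0
146 [474.  336.1 161.5] [0.93532517 0.35378924] [[453. 326. 157.]
 [499. 347. 172.]]
116 [478.5 308.  162.2] [0.9348938  0.35492757] [[461. 299. 157.]
 [499. 318. 173.]]
```

View pics/s4c.png

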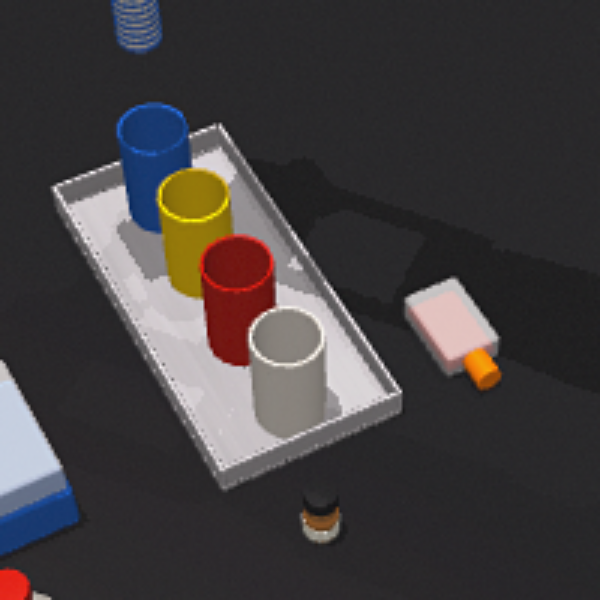

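The crop shows all four beakers upright in the tray: blue (153,130), yellow (195,195), red (237,265), white (287,335). The brush head is above blue. I'll descend gently to find the bottom.

Call:
{"name": "move_arm", "arguments": {"targets": [{"delta_pos":[0,0,0.04],"rotation":[0,0,0],"fingers":0.015},{"delta_pos":[0,0,0.075],"rotation":[0,0,0],"fingers":0.015},{"delta_pos":[0,0,0.105],"rotation":[0,0,0],"fingers":0.015},{"delta_pos":[0,0,0.13],"rotation":[0,0,0],"fingers":0.015},{"delta_pos":[0,0,0.15],"rotation":[0,0,0],"fingers":0.015},{"delta_pos":[0,0,0.165],"rotation":[0,0,0],"fingers":0.015},{"delta_pos":[0,0,0.174],"rotation":[0,0,0],"fingers":0.015},{"delta_pos":[0,0,0.178],"rotation":[0,0,0],"fingers":0.015},{"delta_pos":[0,0,0.181],"rotation":[0,0,0],"fingers":0.015},{"delta_pos":[0,0,0.181],"rotation":[0,0,0],"fingers":0.015},{"delta_pos":[0,0,0.181],"rotation":[0,0,0],"fingers":0.015}]}}

```text
t: 28.25
ee_pos: [512.4, -442.8, 170.7]
tool_rot: [0.001, 0.707, 0.707, -0.0]
wrist_force: [0.2, -1.1, -0.5]
grip_width: 23.5
finger_force: 40.0
```

Call:
{"name": "move_arm", "arguments": {"targets": [{"delta_pos":[0,0,0.002],"rotation":[0,0,0],"fingers":0.015},{"delta_pos":[0,0,0.003],"rotation":[0,0,0],"fingers":0.015},{"delta_pos":[0,0,0.003],"rotation":[0,0,0],"fingers":0.015}]}}

```text
t: 28.55
ee_pos: [512.4, -442.8, 167.7]
tool_rot: [0.001, 0.707, 0.707, -0.0]
wrist_force: [-0.4, -0.3, 3.6]
grip_width: 22.9
finger_force: 40.0
```

Call:
{"name": "move_arm", "arguments": {"targets": [{"delta_pos":[0,0,0.001],"rotation":[0,0,0],"fingers":0.015},{"delta_pos":[0,0,0.002],"rotation":[0,0,0],"fingers":0.015},{"delta_pos":[0,0,0.002],"rotation":[0,0,0],"fingers":0.015}]}}

```text
t: 28.85
ee_pos: [512.7, -443.3, 167.6]
tool_rot: [0.002, 0.707, 0.707, -0.0]
wrist_force: [-2.7, 1.2, 11.5]
grip_width: 23.0
finger_force: 40.0
```

Call:
{"name": "move_arm", "arguments": {"targets": [{"delta_pos":[0,0,-0.025],"rotation":[0,0,0],"fingers":0.015},{"delta_pos":[0,0,-0.05],"rotation":[0,0,0],"fingers":0.015},{"delta_pos":[0,0,-0.065],"rotation":[0,0,0],"fingers":0.015},{"delta_pos":[0,0,-0.065],"rotation":[0,0,0],"fingers":0.015},{"delta_pos":[0,0,-0.065],"rotation":[0,0,0],"fingers":0.015},{"delta_pos":[0,0,-0.04],"rotation":[0,0,0],"fingers":0.015},{"delta_pos":[0,0,-0.02],"rotation":[0,0,0],"fingers":0.015},{"delta_pos":[0,0,-0.01],"rotation":[0,0,0],"fingers":0.015},{"delta_pos":[0,0,-0.004],"rotation":[0,0,0],"fingers":0.015},{"delta_pos":[0,0,-0.001],"rotation":[0,0,0],"fingers":0.015},{"delta_pos":[0,0,0],"rotation":[0,0,0],"fingers":0.015},{"delta_pos":[0,0,0],"rotation":[0,0,0],"fingers":0.015},{"delta_pos":[0,0,0],"rotation":[0,0,0],"fingers":0.015}]}}

```text
t: 30.15
ee_pos: [511.9, -443.0, 167.8]
tool_rot: [0.0, 0.707, 0.707, -0.001]
wrist_force: [-5.1, 3.4, 13.8]
grip_width: 23.3
finger_force: 40.1
```

Call:
{"name": "move_arm", "arguments": {"targets": [{"delta_pos":[0,0,-0.03],"rotation":[0,0,0],"fingers":0.015},{"delta_pos":[0,0,-0.07],"rotation":[0,0,0],"fingers":0.015},{"delta_pos":[0,0,-0.11],"rotation":[0,0,0],"fingers":0.015},{"delta_pos":[0,0,-0.15],"rotation":[0,0,0],"fingers":0.015},{"delta_pos":[0,0,-0.18],"rotation":[0,0,0],"fingers":0.015},{"delta_pos":[0,0,-0.185],"rotation":[0,0,0],"fingers":0.015},{"delta_pos":[0.03,0,-0.185],"rotation":[0,0,0],"fingers":0.015},{"delta_pos":[0.06,0,-0.185],"rotation":[0,0,0],"fingers":0.015},{"delta_pos":[0.08,0,-0.185],"rotation":[0,0,0],"fingers":0.015},{"delta_pos":[0.08,0,-0.185],"rotation":[0,0,0],"fingers":0.015},{"delta_pos":[0.08,0,-0.185],"rotation":[0,0,0],"fingers":0.015}]}}

```text
t: 31.25
ee_pos: [511.9, -362.2, 348.4]
tool_rot: [-0.001, 0.707, 0.708, -0.0]
wrist_force: [1.0, -0.7, -1.2]
grip_width: 23.2
finger_force: 40.0
```

```bash
python3 -c "
from h import *
go(512,-362,166.5,0)
rims()"
```

```text
t 31.2 p [ 511.9 -362.2  348.4] delta [1.000e-04 4.000e-04 1.819e-01] rot [-0.1 -0.   0.1] F [ 1.  -0.7 -1.2] grip 23.2 40.0
top red mid [ 511. -281.] ext [54. 55.] ztop 102.0
top red mid [470. 181.] ext [56. 55.] ztop 99.0
top yel mid [ 495. -361.] ext [22. 54.] ztop 101.0
top white mid [ 509. -200.] ext [56. 55.] ztop 103.0
scene red mid [ 513. -284.] ext [54. 57.] ztop 103.0
scene red mid [470. 179.] ext [55. 56.] ztop 99.0
scene yel mid [ 513. -363.] ext [54. 56.] ztop 102.0
scene blue mid [ 513. -442.] ext [53. 59.] ztop 103.0
scene white mid [ 510. -202.] ext [55. 56.] ztop 102.0
```

Yellow hasn't moved, so I'll scrub it with the same stroke.

Call:
{"name": "move_arm", "arguments": {"targets": [{"delta_pos":[0,0,0.04],"rotation":[0,0,0],"fingers":0.015},{"delta_pos":[0,0,0.08],"rotation":[0,0,0],"fingers":0.015},{"delta_pos":[0,0,0.115],"rotation":[0,0,0],"fingers":0.015},{"delta_pos":[0,0,0.145],"rotation":[0,0,0],"fingers":0.015},{"delta_pos":[0,0,0.165],"rotation":[0,0,0],"fingers":0.015},{"delta_pos":[0,0,0.177],"rotation":[0,0,0],"fingers":0.015},{"delta_pos":[0,0,0.182],"rotation":[0,0,0],"fingers":0.015},{"delta_pos":[0,0,0.185],"rotation":[0,0,0],"fingers":0.015},{"delta_pos":[0,0,0.185],"rotation":[0,0,0],"fingers":0.015},{"delta_pos":[0,0,0.185],"rotation":[0,0,0],"fingers":0.015}]}}

```text
t: 32.35
ee_pos: [512.4, -363.9, 167.7]
tool_rot: [0.001, 0.707, 0.707, -0.0]
wrist_force: [-3.5, 2.0, 10.3]
grip_width: 23.3
finger_force: 40.0
```

Call:
{"name": "move_arm", "arguments": {"targets": [{"delta_pos":[0,0,-0.025],"rotation":[0,0,0],"fingers":0.015},{"delta_pos":[0,0,-0.05],"rotation":[0,0,0],"fingers":0.015},{"delta_pos":[0,0,-0.065],"rotation":[0,0,0],"fingers":0.015},{"delta_pos":[0,0,-0.065],"rotation":[0,0,0],"fingers":0.015},{"delta_pos":[0,0,-0.065],"rotation":[0,0,0],"fingers":0.015},{"delta_pos":[0,0,-0.04],"rotation":[0,0,0],"fingers":0.015},{"delta_pos":[0,0,-0.02],"rotation":[0,0,0],"fingers":0.015},{"delta_pos":[0,0,-0.01],"rotation":[0,0,0],"fingers":0.015},{"delta_pos":[0,0,-0.004],"rotation":[0,0,0],"fingers":0.015},{"delta_pos":[0,0,-0.001],"rotation":[0,0,0],"fingers":0.015},{"delta_pos":[0,0,0],"rotation":[0,0,0],"fingers":0.015},{"delta_pos":[0,0,0],"rotation":[0,0,0],"fingers":0.015},{"delta_pos":[0,0,0],"rotation":[0,0,0],"fingers":0.015}]}}

```text
t: 33.65
ee_pos: [512.0, -363.0, 167.8]
tool_rot: [0.0, 0.707, 0.707, -0.001]
wrist_force: [-6.2, 4.1, 15.3]
grip_width: 22.9
finger_force: 40.1
```

Call:
{"name": "move_arm", "arguments": {"targets": [{"delta_pos":[0,0,-0.03],"rotation":[0,0,0],"fingers":0.015},{"delta_pos":[0,0,-0.07],"rotation":[0,0,0],"fingers":0.015},{"delta_pos":[0,0,-0.11],"rotation":[0,0,0],"fingers":0.015},{"delta_pos":[0,0,-0.15],"rotation":[0,0,0],"fingers":0.015},{"delta_pos":[0,0,-0.18],"rotation":[0,0,0],"fingers":0.015},{"delta_pos":[0,0,-0.185],"rotation":[0,0,0],"fingers":0.015},{"delta_pos":[0.03,0,-0.185],"rotation":[0,0,0],"fingers":0.015},{"delta_pos":[0.06,0,-0.185],"rotation":[0,0,0],"fingers":0.015},{"delta_pos":[0.079,0,-0.185],"rotation":[0,0,0],"fingers":0.015},{"delta_pos":[0.079,0,-0.185],"rotation":[0,0,0],"fingers":0.015},{"delta_pos":[0.079,0,-0.185],"rotation":[0,0,0],"fingers":0.015}]}}

```text
t: 34.75
ee_pos: [512.0, -283.4, 349.0]
tool_rot: [-0.0, 0.707, 0.708, -0.0]
wrist_force: [0.1, -0.7, -1.5]
grip_width: 23.0
finger_force: 40.0
```

```bash
python3 -c "
from h import *
go(512,-283,166.5,0)
rims()"
```

```text
t 34.8 p [ 512.  -283.4  349. ] delta [4.000e-04 1.000e-04 1.825e-01] rot [-0.   0.   0.1] F [ 0.1 -0.7 -1.5] grip 23.0 40.0
top red mid [ 507. -270.] ext [46. 33.] ztop 102.0
top red mid [470. 181.] ext [55. 56.] ztop 98.0
top white mid [ 509. -200.] ext [56. 55.] ztop 102.0
scene red mid [ 513. -284.] ext [54. 56.] ztop 103.0
scene red mid [470. 180.] ext [56. 56.] ztop 99.0
scene yel mid [ 515. -363.] ext [51. 57.] ztop 103.0
scene blue mid [ 513. -443.] ext [54. 59.] ztop 103.0
scene white mid [ 510. -202.] ext [54. 57.] ztop 103.0
```

Call:
{"name": "move_arm", "arguments": {"targets": [{"delta_pos":[0,0,0.04],"rotation":[0,0,0],"fingers":0.015},{"delta_pos":[0,0,0.08],"rotation":[0,0,0],"fingers":0.015},{"delta_pos":[0,0,0.115],"rotation":[0,0,0],"fingers":0.015},{"delta_pos":[0,0,0.145],"rotation":[0,0,0],"fingers":0.015},{"delta_pos":[0,0,0.165],"rotation":[0,0,0],"fingers":0.015},{"delta_pos":[0,0,0.177],"rotation":[0,0,0],"fingers":0.015},{"delta_pos":[0,0,0.182],"rotation":[0,0,0],"fingers":0.015},{"delta_pos":[0,0,0.185],"rotation":[0,0,0],"fingers":0.015},{"delta_pos":[0,0,0.185],"rotation":[0,0,0],"fingers":0.015},{"delta_pos":[0,0,0.185],"rotation":[0,0,0],"fingers":0.015}]}}

```text
t: 35.85
ee_pos: [512.2, -284.7, 167.8]
tool_rot: [0.001, 0.707, 0.707, -0.001]
wrist_force: [-4.0, 2.4, 12.2]
grip_width: 23.5
finger_force: 40.1
```

Call:
{"name": "move_arm", "arguments": {"targets": [{"delta_pos":[0,0,-0.025],"rotation":[0,0,0],"fingers":0.015},{"delta_pos":[0,0,-0.05],"rotation":[0,0,0],"fingers":0.015},{"delta_pos":[0,0,-0.065],"rotation":[0,0,0],"fingers":0.015},{"delta_pos":[0,0,-0.065],"rotation":[0,0,0],"fingers":0.015},{"delta_pos":[0,0,-0.065],"rotation":[0,0,0],"fingers":0.015},{"delta_pos":[0,0,-0.04],"rotation":[0,0,0],"fingers":0.015},{"delta_pos":[0,0,-0.02],"rotation":[0,0,0],"fingers":0.015},{"delta_pos":[0,0,-0.01],"rotation":[0,0,0],"fingers":0.015},{"delta_pos":[0,0,-0.004],"rotation":[0,0,0],"fingers":0.015},{"delta_pos":[0,0,-0.001],"rotation":[0,0,0],"fingers":0.015},{"delta_pos":[0,0,0],"rotation":[0,0,0],"fingers":0.015},{"delta_pos":[0,0,0],"rotation":[0,0,0],"fingers":0.015},{"delta_pos":[0,0,0],"rotation":[0,0,0],"fingers":0.015}]}}

```text
t: 37.15
ee_pos: [512.0, -283.9, 167.8]
tool_rot: [0.0, 0.707, 0.707, -0.001]
wrist_force: [-6.8, 3.2, 16.0]
grip_width: 23.2
finger_force: 40.1
```

Call:
{"name": "move_arm", "arguments": {"targets": [{"delta_pos":[0,0,-0.03],"rotation":[0,0,0],"fingers":0.015},{"delta_pos":[0,0,-0.07],"rotation":[0,0,0],"fingers":0.015},{"delta_pos":[0,0,-0.11],"rotation":[0,0,0],"fingers":0.015},{"delta_pos":[0,0,-0.15],"rotation":[0,0,0],"fingers":0.015},{"delta_pos":[0,0,-0.18],"rotation":[0,0,0],"fingers":0.015},{"delta_pos":[0,0,-0.185],"rotation":[0,0,0],"fingers":0.015},{"delta_pos":[0.045,-0.007,-0.185],"rotation":[0,0,0],"fingers":0.015},{"delta_pos":[0.09,-0.014,-0.185],"rotation":[0,0,0],"fingers":0.015},{"delta_pos":[0.135,-0.021,-0.185],"rotation":[0,0,0],"fingers":0.015},{"delta_pos":[0.18,-0.028,-0.185],"rotation":[0,0,0],"fingers":0.015},{"delta_pos":[0.225,-0.035,-0.185],"rotation":[0,0,0],"fingers":0.015},{"delta_pos":[0.27,-0.042,-0.185],"rotation":[0,0,0],"fingers":0.015},{"delta_pos":[0.315,-0.05,-0.185],"rotation":[0,0,0],"fingers":0.015},{"delta_pos":[0.36,-0.058,-0.185],"rotation":[0,0,0],"fingers":0.015},{"delta_pos":[0.405,-0.066,-0.185],"rotation":[0,0,0],"fingers":0.015},{"delta_pos":[0.45,-0.074,-0.185],"rotation":[0,0,0],"fingers":0.015},{"delta_pos":[0.495,-0.08,-0.185],"rotation":[0,0,0],"fingers":0.015},{"delta_pos":[0.54,-0.086,-0.185],"rotation":[0,0,0],"fingers":0.015},{"delta_pos":[0.575,-0.091,-0.185],"rotation":[0,0,0],"fingers":0.015},{"delta_pos":[0.59,-0.091,-0.185],"rotation":[0,0,0],"fingers":0.015}]}}

```text
t: 39.15
ee_pos: [418.9, 309.0, 347.7]
tool_rot: [-0.001, 0.706, 0.709, -0.001]
wrist_force: [0.3, -0.9, -1.9]
grip_width: 23.0
finger_force: 40.0
```

Call:
{"name": "move_arm", "arguments": {"targets": [{"delta_pos":[0,0,0],"rotation":[0,0,0],"fingers":0.015},{"delta_pos":[0,0,0],"rotation":[0,0,0],"fingers":0.015},{"delta_pos":[0,0,0],"rotation":[0,0,0],"fingers":0.015}]}}

```text
t: 39.45
ee_pos: [420.8, 305.2, 349.3]
tool_rot: [0.0, 0.707, 0.707, -0.0]
wrist_force: [0.4, 0.1, -1.3]
grip_width: 23.1
finger_force: 40.0
```

```bash
python3 -c "
from h import *
go(421,306,217,0)
# brush axis: orange collar/head vs TCP, compare with picture before scrubbing (s3)
for n in ('scene','top'):
    p,d=vision.capture(n); P=cloud(n,d); h=cv2.cvtColor(p,cv2.COLOR_RGB2HSV)
    for nm,m in(('collar',(h[...,0]>8)&(h[...,0]<20)&(h[...,1]>150)&(h[...,2]>80)),('head',(h[...,0]>100)&(h[...,0]<130)&(h[...,1]>80))):
        w=P[m&(P[...,2]>150)&(abs(P[...,0]-421)<60)&(abs(P[...,1]-306)<60)]
        if len(w): print(n,nm,len(w),np.percentile(w,[3,97],axis=0).round(0).tolist())
rims()"
```

```text
t 39.5 p [420.8 305.2 349.3] delta [0.0009 0.0002 0.1323] rot [-0.  0. -0.] F [ 0.4  0.1 -1.3] grip 23.1 40.0
scene collar 192 [[412.0, 302.0, 322.0], [440.0, 323.0, 424.0]]
scene head 313 [[418.0, 294.0, 198.0], [440.0, 324.0, 422.0]]
top collar 308 [[405.0, 287.0, 323.0], [438.0, 303.0, 403.0]]
top head 146 [[404.0, 273.0, 198.0], [435.0, 304.0, 450.0]]
top red mid [ 511. -281.] ext [54. 56.] ztop 102.0
top red mid [470. 181.] ext [56. 56.] ztop 100.0
top yel mid [ 511. -361.] ext [54. 54.] ztop 103.0
top blue mid [ 511. -441.] ext [54. 56.] ztop 102.0
top white mid [ 509. -200.] ext [56. 55.] ztop 103.0
scene red mid [ 513. -284.] ext [54. 57.] ztop 103.0
scene red mid [470. 179.] ext [56. 56.] ztop 99.0
scene yel mid [ 513. -363.] ext [55. 57.] ztop 102.0
scene blue mid [ 512. -443.] ext [54. 58.] ztop 103.0
scene white mid [ 510. -202.] ext [55. 57.] ztop 103.0
```

Call:
{"name": "move_arm", "arguments": {"targets": [{"delta_pos":[0.001,0,0.04],"rotation":[0,0,0],"fingers":0.015},{"delta_pos":[0.001,0,0.08],"rotation":[0,0,0],"fingers":0.015},{"delta_pos":[0.001,0,0.115],"rotation":[0,0,0],"fingers":0.015},{"delta_pos":[0.001,0,0.132],"rotation":[0,0,0],"fingers":0.015},{"delta_pos":[0.001,0,0.132],"rotation":[0,0,0],"fingers":0.015},{"delta_pos":[0.001,0,0.132],"rotation":[0,0,0],"fingers":0.015},{"delta_pos":[0.006,0.015,0.132],"rotation":[0,0,0],"fingers":0.015},{"delta_pos":[0.011,0.03,0.132],"rotation":[0,0,0],"fingers":0.015},{"delta_pos":[0.016,0.045,0.132],"rotation":[0,0,0],"fingers":0.015},{"delta_pos":[0.02,0.058,0.132],"rotation":[0,0,0],"fingers":0.015},{"delta_pos":[0.022,0.066,0.132],"rotation":[0,0,0],"fingers":0.015},{"delta_pos":[0.022,0.066,0.132],"rotation":[0,0,0],"fingers":0.015},{"delta_pos":[0.022,0.066,0.132],"rotation":[0,0,0],"fingers":0.015}]}}

```text
t: 40.95
ee_pos: [486.5, 328.6, 218.4]
tool_rot: [0.0, 0.707, 0.707, 0.0]
wrist_force: [0.3, 0.3, -1.2]
grip_width: 23.2
finger_force: 40.0
```

```bash
python3 -c "
from h import *
go(486.4,327.3,190,0)
p,d=snap('scene','s5'); p2,d2=snap('top','t5'); cv2.imwrite('pics/s5c.png',np.hstack([cv2.resize(p[290:430,370:510,::-1],(400,400),interpolation=cv2.INTER_CUBIC),cv2.resize(p2[220:310,130:220,::-1],(400,400),interpolation=cv2.INTER_CUBIC)]))
"
```

```text
t 41.0 p [486.5 328.6 218.4] delta [-0.0013 -0.0001  0.0284] rot [ 0. -0.  0.] F [ 0.3  0.3 -1.2] grip 23.2 40.0
```

View pics/s5c.png

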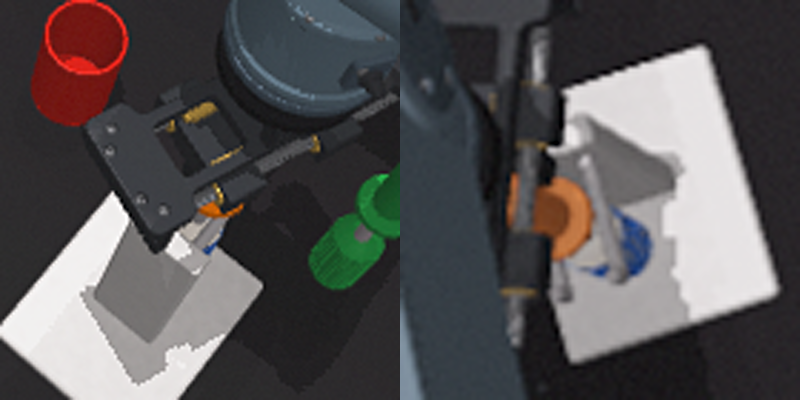

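In the top crop the stem is between the prongs and the collar at (555,215) is above them. I'll lower it, release and withdraw upward.

Call:
{"name": "move_arm", "arguments": {"targets": [{"delta_pos":[-0.001,0,0.01],"rotation":[0,0,0],"fingers":0.015},{"delta_pos":[-0.001,0,0.02],"rotation":[0,0,0],"fingers":0.015},{"delta_pos":[-0.001,0,0.025],"rotation":[0,0,0],"fingers":0.015},{"delta_pos":[-0.001,0,0.028],"rotation":[0,0,0],"fingers":0.015},{"delta_pos":[-0.001,0,0.029],"rotation":[0,0,0],"fingers":0.015},{"delta_pos":[-0.001,0,0.029],"rotation":[0,0,0],"fingers":0.015},{"delta_pos":[-0.001,0,0.029],"rotation":[0,0,0],"fingers":0.015}]}}

```text
t: 41.75
ee_pos: [486.6, 327.9, 190.5]
tool_rot: [0.0, 0.707, 0.708, 0.0]
wrist_force: [-5.6, -1.2, 12.0]
grip_width: 23.1
finger_force: 40.0
```

Call:
{"name": "move_arm", "arguments": {"targets": [{"delta_pos":[0,0,-0.001],"rotation":[0,0,0],"fingers":0.015},{"delta_pos":[0,0,-0.001],"rotation":[0,0,0],"fingers":0.03},{"delta_pos":[0,0,-0.001],"rotation":[0,0,0],"fingers":0.045},{"delta_pos":[0,0,-0.001],"rotation":[0,0,0],"fingers":0.07},{"delta_pos":[0,0,-0.001],"rotation":[0,0,0],"fingers":0.088},{"delta_pos":[0,0,-0.001],"rotation":[0,0,0],"fingers":0.088},{"delta_pos":[0,0,-0.001],"rotation":[0,0,0],"fingers":0.088},{"delta_pos":[0,0,-0.03],"rotation":[0,0,0],"fingers":0.088},{"delta_pos":[0,0,-0.06],"rotation":[0,0,0],"fingers":0.088},{"delta_pos":[0,0,-0.1],"rotation":[0,0,0],"fingers":0.088},{"delta_pos":[0,0,-0.14],"rotation":[0,0,0],"fingers":0.088},{"delta_pos":[-0.05,-0.03,-0.14],"rotation":[0,0,0],"fingers":0.088},{"delta_pos":[-0.1,-0.06,-0.14],"rotation":[0,0,0],"fingers":0.088},{"delta_pos":[-0.15,-0.06,-0.14],"rotation":[0,0,0],"fingers":0.088},{"delta_pos":[-0.2,-0.06,-0.14],"rotation":[0,0,0],"fingers":0.088},{"delta_pos":[-0.25,-0.06,-0.14],"rotation":[0,0,0],"fingers":0.088},{"delta_pos":[-0.25,-0.06,-0.14],"rotation":[0,0,0],"fingers":0.088},{"delta_pos":[-0.25,-0.06,-0.14],"rotation":[0,0,0],"fingers":0.088}]}}

```text
t: 43.55
ee_pos: [426.8, 75.5, 329.0]
tool_rot: [0.0, 0.708, 0.706, 0.0]
wrist_force: [0.2, -0.5, 0.3]
grip_width: 88.2
finger_force: 0.0
```

```bash
python3 -c "
from h import *
p,d=snap('scene','s6'); p2,d2=snap('top','t6'); cv2.imwrite('pics/s6c.png',np.hstack([cv2.resize(p[330:450,360:480,::-1],(400,400),interpolation=cv2.INTER_CUBIC),cv2.resize(p2[225:315,135:225,::-1],(400,400),interpolation=cv2.INTER_CUBIC)]))
rims()
for n,D in(('scene',d),('top',d2)):
    q=cloud(n,D).reshape(-1,3); m=(abs(q[:,0]-487)<20)&(abs(q[:,1]-327)<20)&(q[:,2]<260); print(q[m][:,2].max())
    w=q[m&(q[:,2]>236)]; print(w.mean(0))
go(420,0,300)
"
```

```text
top red mid [ 511. -281.] ext [54. 56.] ztop 103.0
top yel mid [ 511. -361.] ext [54. 54.] ztop 102.0
top blue mid [ 511. -440.] ext [54. 56.] ztop 102.0
top white mid [ 509. -200.] ext [56. 54.] ztop 102.0
scene red mid [ 513. -283.] ext [54. 57.] ztop 102.0
scene red mid [470. 179.] ext [55. 56.] ztop 99.0
scene yel mid [ 513. -363.] ext [54. 58.] ztop 102.0
scene blue mid [ 513. -443.] ext [54. 59.] ztop 102.0
scene white mid [ 510. -202.] ext [54. 57.] ztop 103.0
247.62407585119055
[488.11208818 327.27753202 243.10861396]
247.1269882929768
[486.76200059 327.64921627 242.72312841]
t 43.8 p [426.7  78.5 328.7] delta [-0.0785 -0.0068  0.0287] rot  F [0.3 0.2 0.1] grip 88.2 0.0
```

View pics/s6c.png

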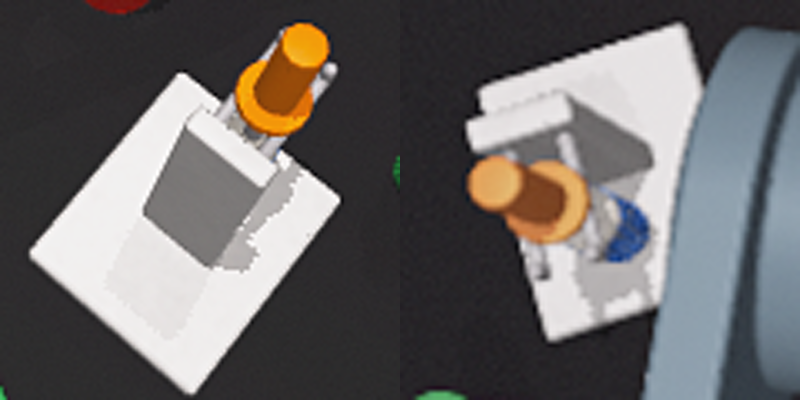

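View pics/s6.png

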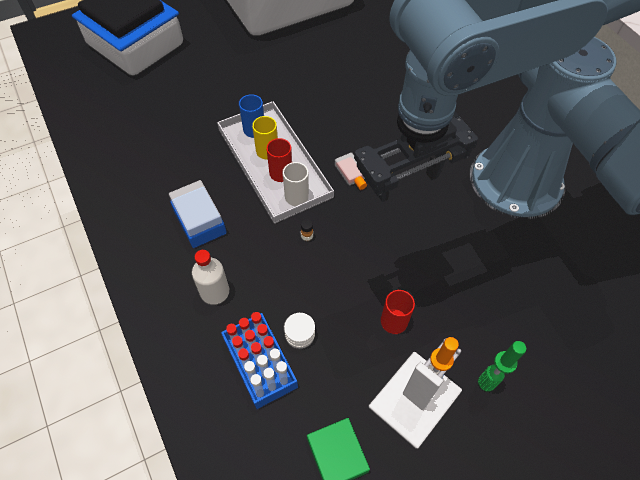

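The brush hangs as it did at the start. The beakers stand in the tray at scene (250,110), (265,135), (280,160) and (296,185), and nothing else has moved. I'm handing the job in.

```bash
python3 -c "
from h import *
print(order.job_done())"
```

```text
the job is handed in; nothing more can be done
None
```

I scrubbed the blue, yellow and red beakers in that order and hung the brush back on its hook. All four beakers, white included, stand upright in the tray, and the job was handed in at about 44 s.

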